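# Unlock the block case with a screwdriver and set out the sanding blocks

### The arm

A 7-joint arm with a two-finger parallel gripper is mounted at the origin on the work surface. World frame = base frame: x ahead of the robot, y to its left, z up, the work surface at z = 0. Lengths are in m, angles in rad, forces in N, time in s.
With the tool pointing down it reaches from about 0.375 to 0.925 m from the base axis. Payload 3.1 kg.
Tool frame: the origin (TCP) lies between the finger pads; the fingertips stand 19 mm ahead of it and the grasp point (between the pads) is the TCP; z points along the fingers, y is the line along which they close (so a half turn about z gives the same grasp; the last joint's range is limited). The gripper opens to 85 mm and grips with 20 to 120 N. Pads are 22 mm wide; open, the fingers measure 114 mm over their backs; the gripper's body (76 mm by 85 mm) begins 54 mm behind the grasp point. The pads swing forward as they close: fully open they stand 13 mm farther back than shut.
Start: joints at [-1.295, 0.383, 0.044, 1.598, -0.018, 1.161, -0.05], TCP at [0.237, 0.605, 0.25] pointing down, gripper open.
Joint ranges: [-2.61, 2.61], [-0.41, 2.15], [-1.48, 1.57], [0, 2.5], [-1.57, 4.71], [0.05, 1.97], [-2.85, 2.85]. Speed limits (rad/s): [2.79, 2.79, 3.14, 3.14, 3.14, 3.14, 3.14].

### API

Orientations are given as a unit quaternion [x, y, z, w].
In Python, from bench import move_ptp, movel, move_j, move_gripper, pause, inverse_kinematics, read_camera, camera_params, MotionError, sign_off, look_for, tip_of, read_time_s, read_qpos, read_joint_vel, read_effort, read_eef_pos, read_tcp_rot, read_ft_force, read_ft_torque, read_finger_gap, read_grasp_force gives the robot as it stands. Calls block until the motion is done:
- move_ptp(position, orientation): joint-space move of the TCP to a pose.
- movel(position, orientation=None, speed=0.15): straight line of the TCP; orientation=None keeps the orientation; speed is the mean speed in m/s.
- move_j(angles): joint-space move.
- move_gripper(opening, effort=None): finger opening in m; effort is the grip in N (None keeps the last); returns when the fingers have stopped.
- pause(seconds).
- inverse_kinematics(position, orientation): joint angles nearest the present ones, or None.
- read_camera(name): name is "scene" or "top" or "wrist"; returns the picture (480x640x3 uint8, red, green, blue); there is no depth.
- camera_params(name): a dict with "K" (3x3 intrinsics, pixels), "dist_coeffs" ([k1, k2, p1, p2, k3] as OpenCV has them; the pictures are not rectified), "camera_from_world" (4x4, takes a point from world to camera coordinates). Camera axes: x right, y down, z forward; pixel columns grow to the right and rows downward; lengths in m; the calibration is good to about 2 mm. A picture is of the moment at which its call begins: read the wrist's pose just before it. camera_params takes no time and is no camera call; for the wrist camera it gives the pose at the moment of the call.
A pose or a line that the arm cannot do raises MotionError and nothing moves.
- sign_off(): hands the job in; it is judged then, once.
Trained networks look in the newest picture that a camera, given by its name, has taken for a name from the list of things; names that differ only in an ending like _2 or _b are one class to them, and where a whole thing is asked for, a point or a joint stands for the part that bears it (a point fixed in the world has none). Each returns a list of dicts, best first, with "confidence" (0 to 1); they miss things now and then, are a little off and sometimes report something else, mostly with a low value. They report only what shows in the picture. A call takes as long as a camera call. They do not tell look-alikes from the thing itself.
- look_for(camera, name): "at" ([column, row] in pixels, amid what is visible of it).
- tip_of(camera, name): "at" ([column, row] in pixels: a listed point, or the origin of a listed thing).
Readings, each from a call of its own:
- read_time_s(): time.
- read_qpos(): joint angles.
- read_joint_vel(): joint speeds.
- read_effort(): joint torques, N m.
- read_eef_pos(): TCP position.
- read_tcp_rot(): TCP orientation.
- read_ft_force(): force on the tool from outside, world axes, zero at the start.
- read_ft_torque(): the same for the moment, N m.
- read_finger_gap(): finger opening in m.
- read_grasp_force(): force on a finger pad.
Only numpy, scipy, OpenCV 4.12 (cv2) and the standard library are available. Lean on these libraries where they do the work, as an engineer would, in place of code of your own. Each camera call takes 0.05 s, during which the arm holds its last target. There are 200 camera calls.

### The job

Set out the sanding blocks for the next class: with the flat screwdriver turn the slotted screw of the red turn-button counter-clockwise until the button points out of the way along the side of the case, and then slide the cover along its rails onto the deck, without lifting it off, so that all the pockets are open. Set every sanding block, those in the pockets and any on the bench, upright in a row on the shelf, each in the middle of a blue-marked bay of its own (any bay), with its grip rib running straight from front to back. Leave the screwdriver standing in its rack again, and do not shove the glue bottle, hammer or tape measure.

Things in the scene. Friction and masses are not known exactly. Their poses are not given: they have to be found in the camera images.
- case: fixed plywood case, 190 (x) x 270 (y) mm; origin: centre of its underside on the bench, x away from the robot, y left. Far half: 3 pockets, centres at x = 48, y = -83, 0, 83 mm, each 76 (x) x 78 (y) mm inside, floor 5 mm up. Near half: flat deck, x -92 to 10 mm. Rim and deck are 54 mm high; rails 8 mm higher on both sides and 7 mm stops at both ends keep the cover in. The turn-button is on the right (-y).
- cover: loose grey laminate plate, 84 (x) x 248 (y) x 8 mm, 0.25 kg, origin: centre of its underside; slides along the case's x on rim and deck. Starts over the pockets at x = 47 mm of the case; pushed home on the deck it is at about -48, pockets open from -32 mm. To pull by: dark batten on it, 16 thick (x), 220 long (y), 30 mm high above the plate, centre line at x = -30 mm. The turn-button blocks the batten.
- latch (a joint): turn-button angle, rad, growing counter-clockwise from above. 0: red wing points across the case (case +y), blocking the batten; 1.57: points along the case's side to the robot (case -x), out of the way, as it is from about 1.3 on (aim for 1.4 or more); hard stop at 1.6. Starts between 0 and 0.3. Stays where left; friction about 0.2 N m.
- slot (a point): centre of the screw slot, level with the flat top of the round brass screw head (36 mm across, top 77 mm above the bench), on the turning axis; turns with the button, x along the slot and out along the red wing (14 mm wide, reaching 70 mm from the axis), z up. Slot 5.5 mm wide, 7 mm deep, right across the head, open at both ends.
- driver: big flat screwdriver, 172 mm long, 0.16 kg, blade down in its rack. Origin: middle of the tip edge; z up to the handle; x along the blade's width. Blade 18 mm wide (x), 3 mm thick (y); black collar 44 mm across at 95 to 103 mm above the tip; yellow square handle 28 x 28 mm (sides parallel to x and y) from 103 to 165 mm, then a black cap.
- rack: fixed wooden screwdriver rack, 100 x 100 mm foot, 84 x 84 mm top plate 110 mm above the bench with one round hole in its middle. Origin: centre of the underside, z up.
- rack_hole (a point): centre of the rack's hole (28 mm across) at the top face, 110 mm above the bench; the driver hangs in it by its collar, its tip then 95 mm below this point (turned any way about the vertical).
- shelf: fixed low wooden shelf on the robot's left, 330 mm long (y), 110 mm deep (x), top 90 mm above the bench; a back lip 13 mm high along its +x edge (face at x = 55 mm), away from the middle of the bench. Origin: centre of the underside. Blue lines mark four bays 74 mm wide along y.
- bay1 (a point): centre of bay 1 on the shelf's top face (y = -111 mm of the shelf); x points to the back lip, and a block's rib must run along x.
- bay2 (a point): centre of bay 2 on the shelf's top face (y = -37 mm of the shelf); x points to the back lip, and a block's rib must run along x.
- bay3 (a point): centre of bay 3 on the shelf's top face (y = 37 mm of the shelf); x points to the back lip, and a block's rib must run along x.
- bay4 (a point): centre of bay 4 on the shelf's top face (y = 111 mm of the shelf); x points to the back lip, and a block's rib must run along x.
- pad1: sanding block: tan cork base 66 (x) x 70 (y) x 16 mm high, on it a green upright grip rib 14 mm thick (x), 66 mm long (y), 28 mm high; 44 mm tall in all, about 0.12 kg. Origin: centre of its underside; y along the rib (a half turn looks the same). Lies in one of the pockets, rib along the case's y. Absent in some starts.
- pad2: sanding block: tan cork base 66 (x) x 70 (y) x 16 mm high, on it a green upright grip rib 14 mm thick (x), 66 mm long (y), 28 mm high; 44 mm tall in all, about 0.12 kg. Origin: centre of its underside; y along the rib (a half turn looks the same). Lies in one of the pockets, rib along the case's y. Absent in some starts.
- pad3: sanding block: tan cork base 66 (x) x 70 (y) x 16 mm high, on it a green upright grip rib 14 mm thick (x), 66 mm long (y), 28 mm high; 44 mm tall in all, about 0.12 kg. Origin: centre of its underside; y along the rib (a half turn looks the same). Lies in one of the pockets, rib along the case's y. Absent in some starts.
- pad4: sanding block: tan cork base 66 (x) x 70 (y) x 16 mm high, on it a green upright grip rib 14 mm thick (x), 66 mm long (y), 28 mm high; 44 mm tall in all, about 0.12 kg. Origin: centre of its underside; y along the rib (a half turn looks the same). Lies on the bench between case and shelf. Absent in some starts.
- glue: white glue bottle, 56 mm across, 150 mm tall, standing; bystander. Origin: centre of its underside.
- hammer: hammer lying on the bench beyond the case; bystander.
- tape: yellow tape measure, 70 x 36 x 64 mm, standing near the robot; bystander. Origin: centre of its underside.
Things that resemble listed ones, but are neither listed nor needed, are in the scene too. What is shaped like the pad4 but orange is not meant.

How it is judged:
On the way, in this order (a step that is already met when the one before it is completed fails the run):
1. the turn-button is turned out of the way with the screwdriver (value of joint latch above 1.25 rad and contact force between driver and latch above 0.2 N), for 0.05 s.
2. the cover is slid onto the deck, the pockets open (x of cover in the frame of case below -0.03 m and value of joint latch above 1.2 rad), for 0.2 s.
At the end, for the whole second after the job is handed in: Each block present rests upright on the shelf, centre within 15 mm of a bay centre, rib within 0.2 rad of front-to-back; turn-button beyond 1.2 rad; cover flat on the deck, beyond x = -30 mm of the case; screwdriver hanging upright in its rack (all of step 2 and (horizontal distance between pad1 and bay1 below 0.015 m or horizontal distance between pad1 and bay2 below 0.015 m or horizontal distance between pad1 and bay3 below 0.015 m or horizontal distance between pad1 and bay4 below 0.015 m) and z of pad1 in the frame of shelf between 0.084 and 0.097 m and angle between the y axis of each of pad1, pad2, pad3, pad4 and the x axis of shelf, either way round below 0.2 rad and angle between each of pad1, pad2, pad3, pad4's own z axis and vertical below 0.1 rad and linear speed of each of pad1, pad2, pad3, pad4, driver below 0.02 m/s and (horizontal distance between pad2 and bay1 below 0.015 m or horizontal distance between pad2 and bay2 below 0.015 m or horizontal distance between pad2 and bay3 below 0.015 m or horizontal distance between pad2 and bay4 below 0.015 m) and z of pad2 in the frame of shelf between 0.084 and 0.097 m and (horizontal distance between pad3 and bay1 below 0.015 m or horizontal distance between pad3 and bay2 below 0.015 m or horizontal distance between pad3 and bay3 below 0.015 m or horizontal distance between pad3 and bay4 below 0.015 m) and z of pad3 in the frame of shelf between 0.084 and 0.097 m and (horizontal distance between pad4 and bay1 below 0.015 m or horizontal distance between pad4 and bay2 below 0.015 m or horizontal distance between pad4 and bay3 below 0.015 m or horizontal distance between pad4 and bay4 below 0.015 m) and z of pad4 in the frame of shelf between 0.084 and 0.097 m and z of cover in the frame of case between 0.048 and 0.06 m and angle between cover's own z axis and vertical below 0.06 rad and distance between driver and rack_hole below 0.105 m and horizontal distance between driver and rack_hole below 0.015 m and z of driver in the frame of rack below 0.021 m and angle between driver's own z axis and vertical below 0.12 rad); the robot touches nothing.
It fails at once if the cover is forced past the turn-button before this is turned (x of cover in the frame of case below 0.01 m and value of joint latch below 0.9 rad).
It fails at once if the cover is lifted off the case (more than 30 mm) (z of cover in the frame of case above 0.084 m).
It fails at once if the turn-button is pushed with the fingers instead of the screwdriver (contact force between the fingers and latch above 6 N).
It fails at once if the glue bottle, hammer or tape measure is shoved more than 40 mm (distance of any of glue, hammer, tape from where it was at the start of the episode above 0.04 m).
Of pad1, pad2, pad3, pad4 only 3 to 4 are there at a start; the rules pass over those that are not, and their reading is None.
At some moment in a run one of pad1, pad2, pad3, pad4 may be knocked a few centimetres aside while the robot is not near it.
It also fails if it takes over 210 s, if anything falls off the work surface, if the arm or the gripper's body presses on something with over 40 N, if the wrist force passes 120 N, or if a joint passes its speed limit or range.

## Working session

There is one attempt and no reset: what is moved stays moved. The work goes in short steps, each a Python script; the robot and the scene stay as the last script left them, time stands still between calls to the robot, and variables do not carry over. Pictures are saved under pics/ and viewed, at most 14 in all, crops included, and the job is handed in when it is done.

```bash
ls; mkdir -p pics; cat > h.py <<'E'
import numpy as np, cv2
from bench import *
from scipy.spatial.transform import Rotation as R
def save(cam,n):
    im=read_camera(cam); cv2.imwrite(f'pics/{n}.png',im[:,:,::-1]); return im
def ray(cam,px,P=None):
    P=P or camera_params(cam); T=np.array(P['camera_from_world'])
    u=cv2.undistortPoints(np.array([[px]],float),np.array(P['K']),np.array(P['dist_coeffs'])).ravel()
    d=T[:3,:3].T@np.array([u[0],u[1],1]); o=-T[:3,:3].T@T[:3,3]; return o,d
def atz(cam,px,z,P=None):
    o,d=ray(cam,px,P); return o+d*(z-o[2])/d[2]
def proj(cam,p,P=None):
    P=P or camera_params(cam); T=np.array(P['camera_from_world'])
    return cv2.projectPoints(np.array(p,float).reshape(-1,1,3),cv2.Rodrigues(T[:3,:3])[0],T[:3,3],np.array(P['K']),np.array(P['dist_coeffs']))[0].reshape(-1,2)
def down(yaw):  # tool z down, tool y axis along world direction yaw (half-turn free)
    y=np.array([np.cos(yaw),np.sin(yaw),0]); z=np.array([0,0,-1.]); x=np.cross(y,z)
    return R.from_matrix(np.c_[x,y,z]).as_quat()
E
python3 - <<'E'
from h import *
np.set_printoptions(precision=3,suppress=True)
for c in ['top','scene']:
    save(c,c)
    T=np.array(camera_params(c)['camera_from_world']); print(c,-T[:3,:3].T@T[:3,3])
    for n in ['case','cover','slot','driver','rack_hole','shelf','bay1','bay2','bay3','bay4','pad1','pad4','glue','hammer','tape','latch']:
        for f in (look_for,tip_of):
            try: r=f(c,n)
            except Exception as e: r=[]; print(n,e)
            print(n,f.__name__,[(np.round(x['at']).astype(int).tolist(),round(x['confidence'],2)) for x in r[:5]])
print(R.from_quat(read_tcp_rot()).as_matrix(), read_time_s())
E
```

```text
pics
top [ 0.454 -0.026  1.281]
case call [([331, 234], 0.77), ([329, 204], 0.53), ([162, 256], 0.47)]
case call [([329, 220], 0.95)]
cover call [([332, 202], 0.85)]
cover call [([328, 204], 0.64)]
slot call [([389, 223], 0.6)]
slot call [([393, 219], 0.6), ([455, 267], 0.47)]
driver call [([467, 263], 0.76), ([334, 234], 0.51)]
driver call [([456, 263], 0.84)]
rack_hole call [([454, 267], 0.97)]
rack_hole call [([466, 264], 0.79), ([452, 262], 0.47)]
shelf call [([161, 258], 0.67)]
shelf call [([174, 260], 0.88)]
bay1 call [([162, 257], 0.7)]
bay1 call [([158, 211], 0.75), ([163, 303], 0.66), ([157, 242], 0.59), ([356, 154], 0.55), ([455, 263], 0.22)]
bay2 call [([162, 257], 0.7)]
bay2 call [([158, 211], 0.75), ([163, 303], 0.66), ([157, 242], 0.59), ([356, 154], 0.55), ([455, 263], 0.22)]
bay3 call [([162, 257], 0.7)]
bay3 call [([158, 211], 0.75), ([163, 303], 0.66), ([157, 242], 0.59), ([356, 154], 0.55), ([455, 263], 0.22)]
bay4 call [([162, 257], 0.7)]
bay4 call [([158, 211], 0.75), ([163, 303], 0.66), ([157, 242], 0.59), ([356, 154], 0.55), ([455, 263], 0.22)]
pad1 call [([236
[... 1528 characters left out ...]
, ([361, 201], 0.6), ([431, 172], 0.32)]
pad1 call [([364, 206], 0.97), ([388, 232], 0.95)]
pad4 call [([389, 230], 0.66), ([361, 201], 0.6), ([431, 172], 0.32)]
pad4 call [([364, 206], 0.97), ([388, 232], 0.95)]
glue call [([419, 265], 0.75), ([428, 174], 0.26)]
glue call [([415, 283], 0.55)]
hammer call [([367, 328], 0.68), ([428, 172], 0.16)]
hammer call [([357, 336], 0.57), ([458, 177], 0.38)]
tape call [([252, 221], 0.75)]
tape call [([254, 231], 0.81)]
latch call [([271, 284], 0.79), ([428, 174], 0.2)]
latch it knows: bay, case, cover, driver, glue, hammer, pad, rack, rack_hole, shelf, slot, tape
latch call []
[[-0.931  0.365 -0.   ]
 [ 0.365  0.931 -0.   ]
 [ 0.    -0.    -1.   ]] 3.2
```

View pics/top.png

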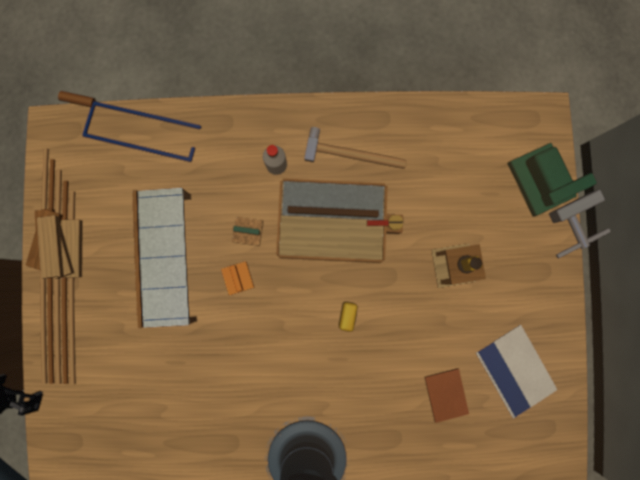

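View pics/scene.png

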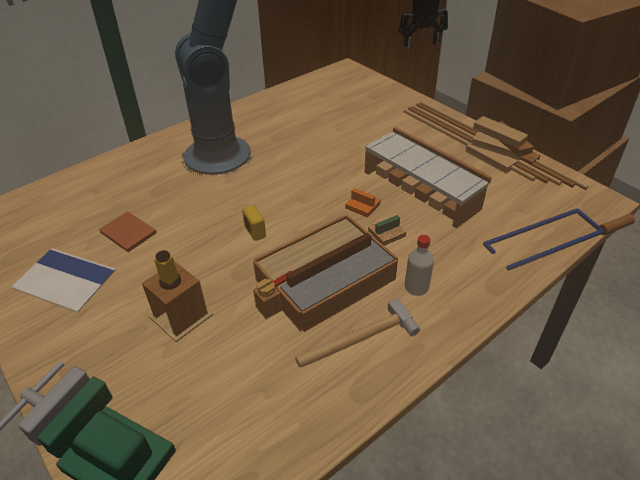

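```bash
python3 - <<'E'
from h import *
np.set_printoptions(precision=3,suppress=True)
for n,px,z in [('c1',(281,181),.062),('c2',(386,184),.062),('c3',(277,259),.062),('c4',(383,261),.062),('slot',(393,221),.077),('hole',(466,264),.11),('drvtop',(473,263),.187),('pad4',(250,230),.03),('sh1',(136,189),.1),('sh2',(190,327),.05),('shtopL',(186,188),.09),('shbotR',(188,327),.09),('shtopl',(138,190),.103),('shbotl',(142,328),.103),('glue',(272,152),.15),('tape',(346,318),.06)]:
    print(n,atz('top',px,z))
T=np.array(camera_params('wrist')['camera_from_world']); o=-T[:3,:3].T@T[:3,3]
Rt=R.from_quat(read_tcp_rot()).as_matrix(); print('cam in tcp',Rt.T@(o-np.array(read_eef_pos()))); print(Rt.T@T[:3,:3].T); print(camera_params('wrist')['K'])
E
```

```text
c1 [0.698 0.046 0.062]
c2 [ 0.685 -0.213  0.062]
c3 [0.507 0.06  0.062]
c4 [ 0.495 -0.198  0.062]
slot [ 0.591 -0.224  0.077]
hole [ 0.48  -0.389  0.11 ]
drvtop [ 0.48  -0.381  0.187]
pad4 [0.582 0.128 0.03 ]
sh1 [0.682 0.396 0.1  ]
sh2 [0.346 0.278 0.05 ]
shtopL [0.683 0.275 0.09 ]
shbotR [0.349 0.273 0.09 ]
shtopl [0.679 0.39  0.103]
shbotl [0.349 0.381 0.103]
glue [0.749 0.06  0.15 ]
tape [ 0.359 -0.104  0.06 ]
cam in tcp [ 0.084  0.002 -0.123]
[[-0.001 -0.945 -0.328]
 [ 1.    -0.001 -0.   ]
 [-0.    -0.328  0.945]]
[[350.753   0.    314.375]
 [  0.    350.753 235.976]
 [  0.      0.      1.   ]]
```

```bash
python3 - <<'E'
from h import *
import json
np.set_printoptions(precision=3,suppress=True)
q=down(np.pi/2)
def f(cam,n):
    P=camera_params(cam)
    return [(np.round(x['at'],1).tolist(),round(x['confidence'],2)) for x in tip_of(cam,n)[:2]]
move_ptp([.5,.2,.42],q)
move_ptp([.6,-.09,.42],q); json.dump({k:np.array(v).tolist() for k,v in camera_params('wrist').items()},open('Pcase.json','w')); save('wrist','case')
print('slot',f('wrist','slot'),'cover',f('wrist','cover'), 'case',f('wrist','case'))
move_ptp([.48,-.385,.36],q); json.dump({k:np.array(v).tolist() for k,v in camera_params('wrist').items()},open('Prack.json','w')); save('wrist','rack')
print('hole',f('wrist','rack_hole'),'drv',f('wrist','driver'),read_qpos(),read_time_s())
a=cv2.imread('pics/case.png');b=cv2.imread('pics/rack.png')
cv2.imwrite('pics/ab.png',np.hstack([a,b])[:, :])
E
```

```text
slot [([209.3, 171.7], 0.82)] cover [([318.3, 210.7], 0.97)] case [([319.9, 174.4], 0.94)]
hole [] drv [([308.7, 176.0], 0.87)] [-0.047  0.309  0.82   1.578 -0.23   1.355  2.374] 7.8167
```

View pics/case.png

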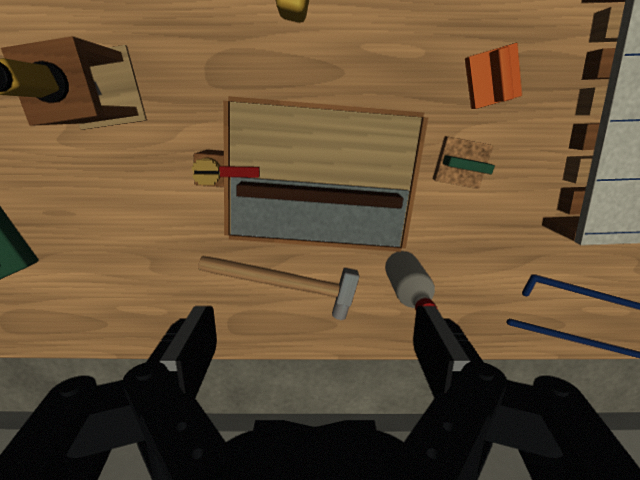

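View pics/rack.png

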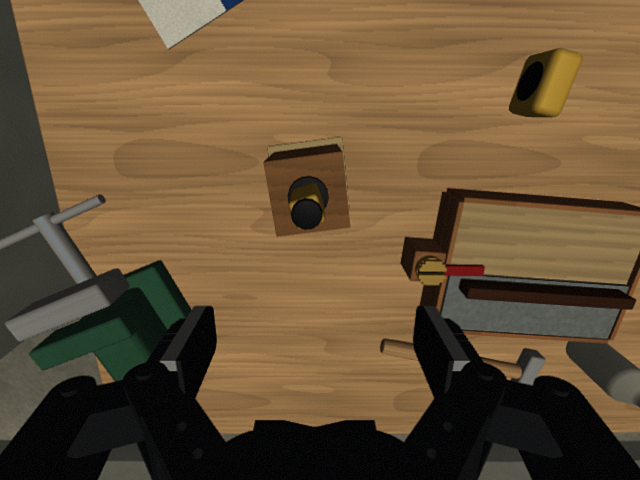

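```bash
python3 - <<'E'
from h import *
import json
np.set_printoptions(precision=4,suppress=True)
ld=lambda n:{k:np.array(v) for k,v in json.load(open(n)).items()}
Pc,Pr=ld('Pcase.json'),ld('Prack.json')
a=cv2.imread('pics/case.png')[145:200,180:280];b=cv2.imread('pics/rack.png')[140:240,255:355]
a=cv2.resize(a,None,fx=7,fy=7,interpolation=2)[:, :700];b=cv2.resize(b,None,fx=5,fy=5,interpolation=2)
cv2.imwrite('pics/za.png',cv2.resize(np.vstack([a[:300],cv2.copyMakeBorder(b,0,0,0,200,0)[:,:700]]),None,fx=.75,fy=.75,interpolation=2))
c=[atz('',p,.061,Pc) for p in [(228,100),(424,116),(404,246),(228,238)]]
print(np.array(c),np.mean(c,0))
print('slot',atz('',(207,172),.077,Pc),'wingtip',atz('',(259,172),.075,Pc))
c=[atz('',p,.11,Pr) for p in [(264,160),(343,152),(350,228),(276,236)]]
print('rack',np.array(c),np.mean(c,0)); print('cap',atz('',(307,213),.187,Pr),'collar',atz('',(308,195),.118,Pr),'slot',atz('',(431,271),.077,Pr))
E
```

```text
[[ 0.4995 -0.1966  0.061 ]
 [ 0.5183  0.0574  0.061 ]
 [ 0.6995  0.0468  0.061 ]
 [ 0.6876 -0.2111  0.061 ]] [ 0.6012 -0.0759  0.061 ]
slot [ 0.5893 -0.2276  0.077 ] wingtip [ 0.5895 -0.159   0.075 ]
rack [[ 0.4443 -0.4344  0.11  ]
 [ 0.4359 -0.3518  0.11  ]
 [ 0.519  -0.3415  0.11  ]
 [ 0.5287 -0.4246  0.11  ]] [ 0.482  -0.3881  0.11  ]
cap [ 0.4805 -0.388   0.187 ] collar [ 0.4798 -0.3882  0.118 ] slot [ 0.587  -0.2326  0.077 ]
```

View pics/za.png

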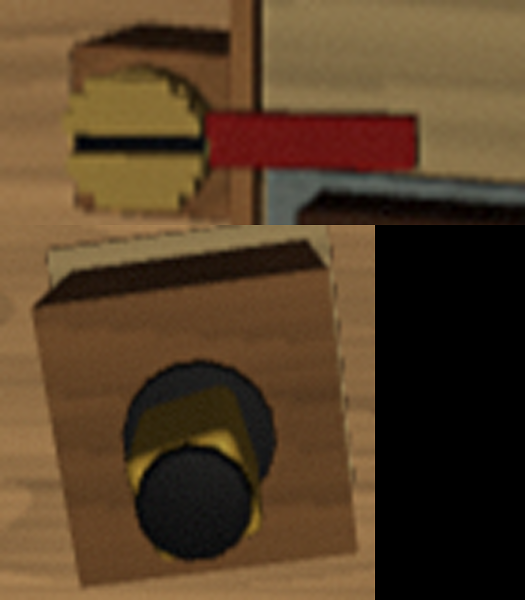

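```bash
python3 - <<'E'
from h import *
np.set_printoptions(precision=2,suppress=True)
for p in [(.588,-.23,.207),(.481,-.388,.145)]:
  for d in range(-180,181,30):
    q=inverse_kinematics(p,down(np.radians(d))); print(p[0],d,None if q is None else np.array(q))
E
```

```text
0.588 -180 [-0.58  0.86  1.37  1.72 -0.87  1.32 -2.17]
0.588 -150 [-0.58  0.86  1.37  1.72 -0.87  1.32 -1.64]
0.588 -120 [-0.58  0.86  1.37  1.72 -0.87  1.32 -1.12]
0.588 -90 [-0.57  0.8   1.32  1.72 -0.81  1.28 -0.64]
0.588 -60 [-0.52  0.7   1.19  1.72 -0.69  1.21 -0.2 ]
0.588 -30 [-0.48  0.62  1.09  1.72 -0.6   1.17  0.26]
0.588 0 [-0.41  0.56  0.98  1.72 -0.51  1.14  0.71]
0.588 30 [-0.36  0.52  0.88  1.72 -0.44  1.12  1.18]
0.588 60 [-0.29  0.48  0.78  1.71 -0.38  1.1   1.65]
0.588 90 [-0.23  0.46  0.7   1.71 -0.33  1.09  2.14]
0.588 120 [-0.17  0.44  0.62  1.71 -0.28  1.08  2.63]
0.588 150 [ 0.62  0.42 -0.39  1.67  0.18  1.09  2.79]
0.588 180 [-0.58  0.86  1.37  1.72 -0.87  1.32 -2.17]
0.481 -180 [-0.29  0.96  1.37  1.8  -1.    1.27 -1.78]
0.481 -150 [-0.29  0.96  1.37  1.8  -1.    1.27 -1.25]
0.481 -120 [-0.29  0.96  1.37  1.8  -1.    1.27 -0.73]
0.481 -90 [-0.28  0.94  1.35  1.8  -0.97  1.25 -0.22]
0.481 -60 [-0.22  0.76  1.17  1.8  -0.78  1.13  0.18]
0.481 -30 [-0.17  0.69  1.07  1.8  -0.69  1.08  0.63]
0.481 0 [-0.12  0.63  0.98  1.8  -0.61  1.04  1.09]
0.481 30 [-0.05  0.58  0.87  1.8  -0.52  1.01  1.55]
0.481 60 [ 0.01  0.55  0.79  1.79 -0.46  0.99  2.02]
0.481 90 [ 0.06  0.52  0.72  1.79 -0.41  0.98  2.51]
0.481 120 [ 0.4   0.44  0.26  1.78 -0.14  0.94  2.82]
0.481 150 [ 1.38  0.68 -1.03  1.73  0.65  1.12  2.76]
0.481 180 [-0.29  0.96  1.37  1.8  -1.    1.27 -1.78]
```

```bash
python3 - <<'E'
from h import *
import json
np.set_printoptions(precision=4,suppress=True)
Pr={k:np.array(v) for k,v in json.load(open('Prack.json')).items()}
for (a,b,z) in [((143,410),(225,387),.118),((128,460),(222,430),.18)]:
    g=lambda p:atz('',(255+p[0]/3.75,140+(p[1]-225)/3.75),z,Pr)
    d=g(b)-g(a); print(np.degrees(np.arctan2(d[1],d[0])),d)
y=np.radians(15); q=down(y); p=np.array([.4805,-.388,0])
move_ptp(p+[0,0,.30],q); move_gripper(.065,100)
movel(p+[0,0,.147],q,.12)
move_gripper(0,100); print(read_finger_gap(),read_grasp_force(),read_ft_force())
movel(p+[0,0,.31],q,.12); print(read_finger_gap(),read_ft_force())
move_ptp([.60,-.42,.33],q); im=save('scene','drv')
u=proj('scene',[[.60,-.42,.27],[.6,-.42,.2]]); print(u)
x,yv=u[1].astype(int); cv2.imwrite('pics/zd.png',cv2.resize(cv2.imread('pics/drv.png')[yv-70:yv+50,x-60:x+60],None,fx=5,fy=5,interpolation=2))
print(read_time_s())
E
```

```text
105.91225811711007 [-0.0066  0.023   0.    ]
108.13019954398318 [-0.0073  0.0222  0.    ]
0.027126196493646303 97.46016383171082 [0.4893 1.2744 4.6518]
0.027176090298525097 [ 0.3171  0.5124 -1.2   ]
[[169.2624 265.1498]
 [177.5152 292.825 ]]
13.2167
```

View pics/zd.png

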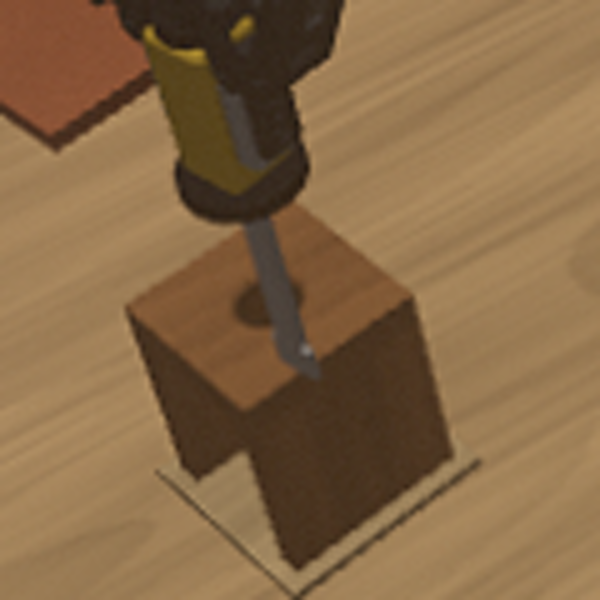

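```bash
python3 - <<'E'
from h import *
np.set_printoptions(precision=1,suppress=True)
c=np.array([.6,-.42,.198]);u=proj('scene',[[.6,-.42,.2]])[0].astype(int)
for d in (15,105):
    v=.009*np.array([np.cos(np.radians(d)),np.sin(np.radians(d)),0])
    print(d,(proj('scene',[c-v,c+v,c])-(u-[60,70]))*5)
im=cv2.imread('pics/drv.png')
E
```

```text
15 [[286.1 347. ]
 [321.5 368.8]
 [303.7 357.9]]
105 [[285.2 373.7]
 [322.  342.2]
 [303.7 357.9]]
```

```bash
cat >> h.py <<'E'
def slotfind(name):
    P=camera_params('wrist'); im=save('wrist',name); h=cv2.cvtColor(im,cv2.COLOR_RGB2HSV)
    c=proj('',[[.588,-.23,.077]],P)[0]
    yy,xx=np.mgrid[:480,:640]; near=np.hypot(xx-c[0],yy-c[1])<45
    br=((h[...,0]>18)&(h[...,0]<32)&(h[...,1]>110)&(h[...,2]>90)&near).astype(np.uint8)
    n,l,s,ce=cv2.connectedComponentsWithStats(cv2.morphologyEx(br,cv2.MORPH_CLOSE,np.ones((9,9))))
    k=1+np.argmax(s[1:,4]); hull=cv2.convexHull(np.argwhere(l==k)[:,::-1].astype(np.int32))
    m=np.zeros((480,640),np.uint8); cv2.fillConvexPoly(m,hull,1); (cx,cy),r=cv2.minEnclosingCircle(hull)
    dk=(cv2.erode(m,np.ones((5,5)))>0)&(h[...,2]<70)
    p=np.argwhere(dk)[:,::-1].astype(np.float32)
    w=np.array([atz('',q,.077,P) for q in p]); mu=w.mean(0); d=np.linalg.svd(w[:,:2]-mu[:2])[2][0]
    print('head',atz('',(cx,cy),.077,P),'r',r,'slot',mu,'dir deg',np.degrees(np.arctan2(d[1],d[0])),len(p),'px',cx,cy)
    return mu
E
python3 - <<'E'
from h import *
np.set_printoptions(precision=4,suppress=True)
q=down(-np.pi/2)
move_ptp([.60,-.40,.33],q); move_ptp([.535,-.23,.30],q); movel([.535,-.23,.245],q)
m=slotfind('slot1'); c=proj('wrist',[m])[0].astype(int)
cv2.imwrite('pics/zs.png',cv2.resize(cv2.imread('pics/slot1.png')[max(0,c[1]-75):c[1]+75,max(0,c[0]-100):c[0]+100],None,fx=4,fy=4,interpolation=2)); print(read_qpos(),read_eef_pos(),read_ft_force())
E
```

```text
head [ 0.5903 -0.2307  0.077 ] r 23.512409210205078 slot [ 0.5898 -0.2305  0.077 ] dir deg -91.02185260306547 200 px 315.0 154.21951293945312
[-0.6666  0.7325  1.4506  1.8088 -0.7565  1.3127 -0.5943] [ 0.5354 -0.2314  0.2461] [ 0.4632  0.264  -1.1997]
```

View pics/zs.png

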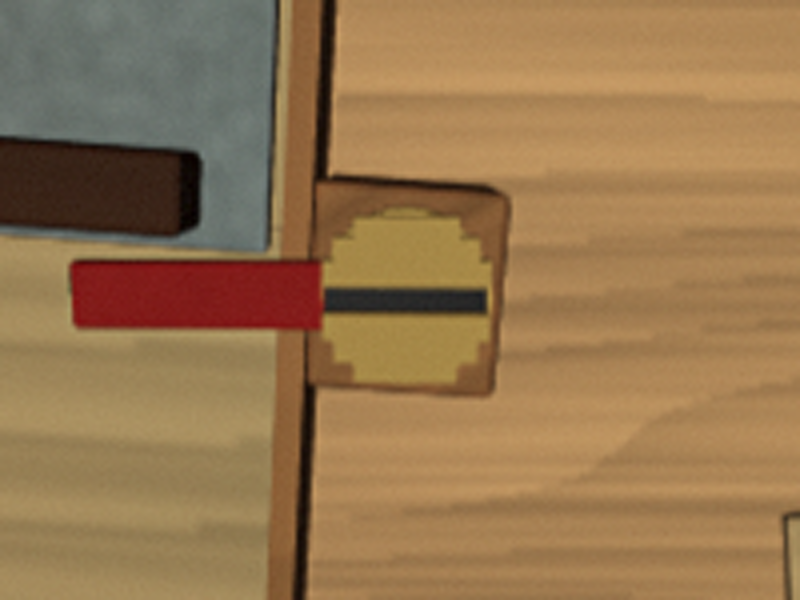

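```bash
cat >> h.py <<'E'
def goto(p,q,speed=.1,n=2):
    p=np.array(p,float); c=p.copy()
    for i in range(n):
        movel(c,q,speed); pause(.1); c=c+(p-np.array(read_eef_pos()))
    return c
def descend(p,q,zend,fmax=6,step=.001):
    c=np.array(p,float); f0=np.array(read_ft_force())
    while c[2]>zend:
        c[2]-=step; movel(c,q,.03)
        f=np.array(read_ft_force())-f0
        if abs(f[2])>fmax: break
    print('desc cmd',c,'act',np.array(read_eef_pos()),'f',f); return c
E
python3 - <<'E'
from h import *
np.set_printoptions(precision=4,suppress=True)
q=down(np.radians(-91)); p=np.array([.5898,-.2305])
move_ptp([*p,.25],q)
c=goto([*p,.222],q,.08,3); print(c,read_eef_pos(),R.from_quat(read_tcp_rot()).as_matrix()[:,1:])
descend(c,q,.198)
print(read_ft_torque(),read_time_s())
E
```

```text
[ 0.5898 -0.2305  0.222 ] [ 0.5897 -0.2305  0.2218] [[-0.0175 -0.    ]
 [-0.9998  0.    ]
 [-0.     -1.    ]]
desc cmd [ 0.5898 -0.2305  0.201 ] act [ 0.5902 -0.2308  0.2026] f [-1.9308  0.6421  7.557 ]
[0.4994 0.4921 0.0571] 22.9167
```

```bash
python3 - <<'E'
from h import *
np.set_printoptions(precision=3,suppress=True)
c=np.array([.5898,-.2305,.2025])
for i,d in enumerate(np.arange(-88,2.1,3)):
    movel(c,down(np.radians(d)),.05)
    t=np.array(read_ft_torque())
    if i%4==0 or d>-7: print(d,t,read_ft_force(),np.array(read_eef_pos())-c)
    if abs(t[2])>1.2: break
Rm=R.from_quat(read_tcp_rot()).as_matrix(); print(np.degrees(np.arctan2(Rm[1,1],Rm[0,1])),read_qpos(),read_time_s(),read_finger_gap())
E
```

```text
-88.0 [-0.049  0.059 -0.024] [-0.347 -0.238  1.913] [ 0. -0.  0.]
-76.0 [ 0.078 -0.244 -0.192] [ 0.822 -0.561  3.49 ] [ 0. -0.  0.]
-64.0 [ 0.415 -0.046 -0.198] [1.263 1.461 5.323] [0. 0. 0.]
-52.0 [ 0.45   0.067 -0.191] [-0.708  2.085  6.452] [-0.  0.  0.]
-40.0 [ 0.576  0.375 -0.15 ] [-1.124  1.4    6.225] [-0.001  0.     0.   ]
-28.0 [ 0.575  0.5   -0.204] [-0.888  2.39   6.992] [-0.001  0.     0.   ]
-16.0 [ 0.609  0.703 -0.192] [-1.014  1.177  8.126] [-0.001  0.     0.   ]
-4.0 [ 0.573  0.871 -0.148] [-2.453  1.838  7.963] [-0.002  0.     0.   ]
-1.0 [ 0.547  0.909 -0.2  ] [-2.116  2.163  8.193] [-0.002  0.     0.   ]
2.0 [ 0.532  0.956 -0.174] [-2.68   1.599  7.794] [-0.002 -0.     0.   ]
1.8292528593495088 [-0.423  0.583  0.997  1.719 -0.533  1.142  0.763] 30.6667 0.02665167721218926
```

```bash
python3 - <<'E'
from h import *
import json
np.set_printoptions(precision=4,suppress=True)
c=np.array([.5898,-.2305,.2025])
movel(c,down(np.radians(-2)),.05); movel(c+[0,0,.12],down(np.radians(-2)),.1)
q=down(np.radians(15)); p=np.array([.4805,-.388])
move_ptp([*p,.31],q)
c=goto([*p,.262],q,.1,2); print(read_eef_pos())
c=descend(c,q,.148,8,.004)
print(read_eef_pos(),read_ft_force(),read_time_s())
E
```

```text
[ 0.4802 -0.3876  0.2614]
desc cmd [ 0.4804 -0.3879  0.1457] act [ 0.481  -0.3885  0.1477] f [-0.9106  2.0545  7.5732]
[ 0.481  -0.3885  0.1477] [-1.1253  2.0488  6.5071] 42.3417
```

```bash
python3 - <<'E'
from h import *
import json
np.set_printoptions(precision=4,suppress=True)
q=down(np.radians(15)); p=np.array([.4804,-.3879])
movel([*p,.147],q,.05); move_gripper(.065); movel([*p,.32],q,.15)
move_ptp([.59,-.14,.36],down(0))
json.dump({k:np.array(v).tolist() for k,v in camera_params('wrist').items()},open('Pc2.json','w')); save('wrist','case2')
print(read_time_s())
E
```

```text
45.4583
```

View pics/case2.png

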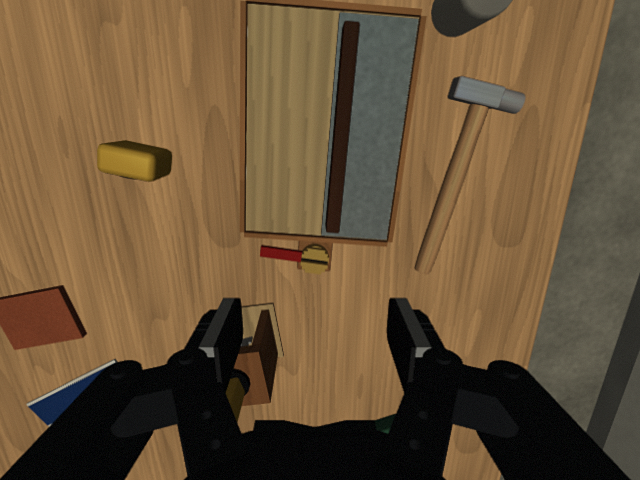

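```bash
python3 - <<'E'
from h import *
import json
np.set_printoptions(precision=4,suppress=True)
P={k:np.array(v) for k,v in json.load(open('Pc2.json')).items()}
A=lambda p,z:atz('',p,z,P)
w=A((261,251),.075)-A((314,257),.077); print('wing',w,np.arctan2(w[1],w[0]))
b=[A((351,22),.092),A((333,231),.092)]; print('batten',b,np.mean(b,0)); d=b[0]-b[1]; bz=np.arctan2(-d[0],d[1]); print('yaw',bz,np.linalg.norm(d))
c=[A(p,.061) for p in [(246,3),(422,14),(388,244),(245,236)]]; print(np.array(c),np.mean(c,0))
m=np.mean(b,0); th=-.063; ex=np.array([np.cos(th),np.sin(th)])
q=down(th)
move_ptp([*m[:2],.2],q); move_gripper(.034,30)
c=goto([*m[:2],.13],q,.1,2); c=descend(c,q,.087,6,.004)
if c[2]<.09:
    c0=c.copy()
    for s in np.arange(.005,.106,.005):
        cc=c0.copy(); cc[:2]-=s*ex; movel(cc,q,.06); f=np.array(read_ft_force())
        if abs(f[0])>15: break
    print('pulled',s,f,np.array(read_eef_pos()),read_finger_gap())
print(read_time_s())
E
```

```text
wing [-0.0663  0.0075 -0.002 ] 3.0295870886421175
batten [array([0.6264, 0.0295, 0.092 ]), array([ 0.6118, -0.1858,  0.092 ])] [ 0.6191 -0.0781  0.092 ]
yaw -0.06768450124664852 0.21574416491465487
[[ 0.5195  0.0541  0.061 ]
 [ 0.7035  0.0436  0.061 ]
 [ 0.6844 -0.2139  0.061 ]
 [ 0.5013 -0.2025  0.061 ]] [ 0.6022 -0.0797  0.061 ]
desc cmd [ 0.619  -0.0782  0.0858] act [ 0.6187 -0.0781  0.0855] f [-0.5361 -0.1065 -0.525 ]
pulled 0.10500000000000001 [ 0.5553 -0.0104 -0.054 ] [ 0.5135 -0.0716  0.0857] 0.03390962848651701
56.2333
```

```bash
python3 - <<'E'
from h import *
import json
np.set_printoptions(precision=4,suppress=True)
q=down(-.063); p=np.array(read_eef_pos()); p[2]=.2
movel(p,q,.15); move_ptp([.60,-.05,.38],down(0))
json.dump({k:np.array(v).tolist() for k,v in camera_params('wrist').items()},open('Pc3.json','w')); save('wrist','case3')
print([(np.round(x['at'],1).tolist(),round(x['confidence'],2)) for x in tip_of('wrist','pad1')],[(np.round(x['at'],1).tolist(),round(x['confidence'],2)) for x in look_for('wrist','pad1')],read_time_s())
E
```

```text
[([355.2, 140.2], 0.97), ([305.4, 30.4], 0.94), ([354.6, 199.8], 0.84)] [([205.3, 16.2], 0.75), ([354.9, 202.3], 0.72), ([355.6, 141.7], 0.7)] 58.1083
```

View pics/case3.png

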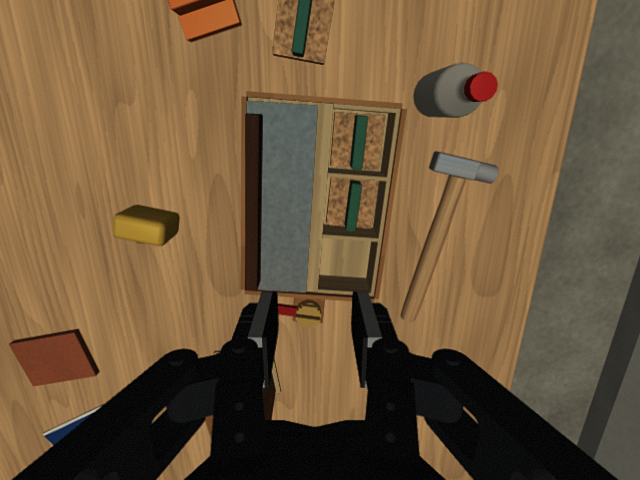

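```bash
python3 - <<'E'
from h import *
import json
move_ptp([.515,.25,.36],down(0))
json.dump({k:np.array(v).tolist() for k,v in camera_params('wrist').items()},open('Psh.json','w')); im=save('wrist','shelf')
print([(np.round(x['at'],1).tolist(),round(x['confidence'],2)) for x in tip_of('wrist','bay1')],read_time_s())
E
```

```text
[([423.2, 107.2], 0.95), ([215.2, 118.6], 0.9), ([279.2, 113.6], 0.86), ([352.0, 114.8], 0.56)] 59.4
```

View pics/shelf.png

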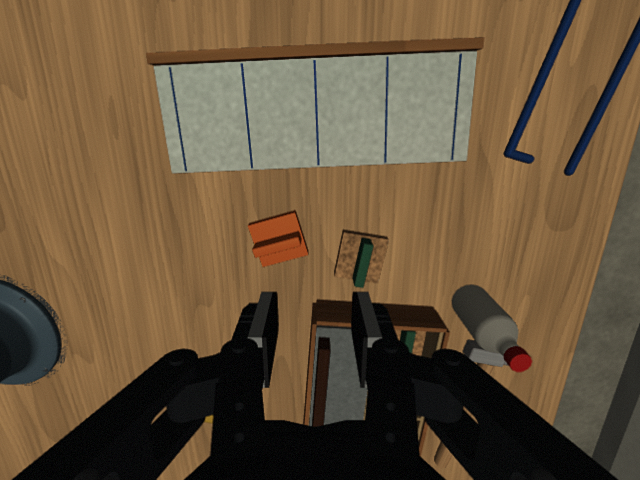

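```bash
python3 - <<'E'
from h import *
import json
np.set_printoptions(precision=4,suppress=True)
P={k:np.array(v) for k,v in json.load(open('Psh.json')).items()}
A=lambda p:atz('',p,.09,P)[:2]
L=[((170,66),(186,171)),((242,63),(252,168)),((315,60),(318,165)),((388,57),(386,162)),((460,54),(453,160))]
for a,b in L: print(A(a),A(b),A(a)-A(b))
f=[A((171,173)),A((467,160))]; print('front',f); l=[A((156,66)),A((476,51))]; print('lip',l)
mid=[(A(a)+A(b))/2 for a,b in L]; d=mid[4]-mid[0]; yaw=np.arctan2(d[1],d[0]); print('yaw',yaw,'len',np.hypot(*d))
print('bays',[(mid[i]+mid[i+1])/2 for i in range(4)])
for p in [(423.2,107.2),(215.2,118.6),(279.2,113.6),(352,114.8)]: print('net',A(p))
E
```

```text
[0.3703 0.3814] [0.3737 0.2746] [-0.0034  0.1068]
[0.4441 0.3837] [0.4478 0.2776] [-0.0037  0.1061]
[0.5183 0.3861] [0.5213 0.2805] [-0.003   0.1055]
[0.5923 0.3887] [0.5967 0.2836] [-0.0044  0.1051]
[0.665  0.3914] [0.6709 0.2856] [-0.0059  0.1058]
front [array([0.3566, 0.2725]), array([0.6865, 0.2856])]
lip [array([0.3559, 0.3816]), array([0.6809, 0.3941])]
yaw 0.03532468882781829 len 0.2961447827377116
bays [array([0.409 , 0.3293]), array([0.4829, 0.332 ]), array([0.5572, 0.3347]), array([0.6312, 0.3373])]
net [0.6325 0.3407]
net [0.4117 0.3301]
net [0.4802 0.3347]
net [0.5575 0.3332]
```

```bash
cat >> h.py <<'E'
BAY={1:(.409,.3293),2:(.4829,.332),3:(.5572,.3347),4:(.6312,.3373)}
SY=.0365
def rib(x,y,ztop,name,rad=.075,zt=.30):
    move_ptp([x,y-.084,zt],down(0)); pause(.15)
    P=camera_params('wrist'); im=save('wrist',name); h=cv2.cvtColor(im,cv2.COLOR_RGB2HSV)
    c=proj('',[[x,y,ztop]],P)[0]; s=proj('',[[x+rad,y,ztop]],P)[0]; r=abs(s-c).max()
    yy,xx=np.mgrid[:480,:640]
    m=((h[...,0]>65)&(h[...,0]<100)&(h[...,1]>90)&(np.hypot(xx-c[0],yy-c[1])<r)).astype(np.uint8)
    n,l,st,ce=cv2.connectedComponentsWithStats(m); k=1+np.argmax(st[1:,4])
    pts=np.argwhere(l==k)[:,::-1].astype(float)
    w=np.array([atz('',q,ztop,P)[:2] for q in pts]).astype(np.float32)*1000
    (cx,cy),(a,b),ang=cv2.minAreaRect(w); 
    ang=np.radians(ang if a>b else ang+90)   # long axis
    yaw=(ang-np.pi/2+np.pi/2)%np.pi-np.pi/2  # thin axis, near 0
    print(name,'rib',cx,cy,'size',a,b,'yaw',yaw); return np.array([cx,cy])/1000,yaw
def pick(c,yaw,zb):
    q=down(yaw); move_ptp([*c,.16+zb],q); move_gripper(.040,40)
    g=goto([*c,zb+.08],q,.15,2); g=descend(g,q,zb+.039,8,.006)
    if g[2]>zb+.05: print('BLOCKED'); movel([*g[:2],.2],q); return False
    move_gripper(0,40); print('gap',read_finger_gap(),read_grasp_force())
    movel([*g[:2],.28],q,.2); return abs(read_finger_gap()-.014)<.005
def place(b):
    q=down(SY); p=BAY[b]; move_ptp([*p,.26],q); g=goto([*p,.16],q,.15,2); g=descend(g,q,.1305,8,.004)
    print('place',g,read_eef_pos()); move_gripper(.036); movel([*p,.27],q,.2)
E
python3 - <<'E'
from h import *
np.set_printoptions(precision=4,suppress=True)
c,y=rib(.582,.125,.044,'p4'); 
if abs(c[0]-.582)<.03 and abs(c[1]-.128)<.05 and pick(c,y,0): place(3)
print(read_time_s())
E
```

```text
p4 rib 583.916748046875 137.14498901367188 size 63.90269088745117 12.352341651916504 yaw -0.17340307910696673
desc cmd [0.5838 0.137  0.0377] act [0.5835 0.137  0.0374] f [ 0.0644  0.3748 -0.0071]
gap 0.013464849734154839 40.369391441345215
desc cmd [0.5572 0.3345 0.1278] act [0.5576 0.3346 0.1279] f [0.349  0.4276 1.2927]
place [0.5572 0.3345 0.1278] [0.5576 0.3346 0.1279]
72.2333
```

```bash
python3 - <<'E'
from h import *
np.set_printoptions(precision=4,suppress=True)
for (x,y0,b,n) in [(.655,.002,4,'pa'),(.650,-.081,1,'pb')]:
    c,y=rib(x,y0,.049,n)
    if np.hypot(c[0]-x,c[1]-y0)<.03 and abs(y)<.4 and pick(c,y,.005): place(b)
    else: print('STOP'); break
print(read_time_s())
move_ptp([.515,.22,.36],down(0)); save('wrist','fin1'); save('top','top2')
E
```

```text
pa rib 655.200439453125 2.4818153381347656 size 63.89276885986328 12.385161399841309 yaw -0.06932807528721519
desc cmd [0.6551 0.0024 0.0427] act [0.6548 0.0024 0.0423] f [ 1.8861 -0.3603  0.4951]
gap 0.013039559066887862 40.715450048446655
desc cmd [0.6312 0.3371 0.1278] act [0.6315 0.3372 0.128 ] f [-0.4082  0.0433  1.2875]
place [0.6312 0.3371 0.1278] [0.6315 0.3372 0.128 ]
pb rib 650.6884765625 -81.55453491210938 size 63.876190185546875 12.404744148254395 yaw -0.09774320517003376
desc cmd [ 0.6505 -0.0817  0.0427] act [ 0.6503 -0.0816  0.0423] f [-0.5991 -0.4109  0.1643]
gap 0.013058207148886624 40.80320656299591
desc cmd [0.409  0.3291 0.1278] act [0.4093 0.3292 0.1278] f [0.4963 0.5521 0.2555]
place [0.409  0.3291 0.1278] [0.4093 0.3292 0.1278]
100.725
```

View pics/fin1.png

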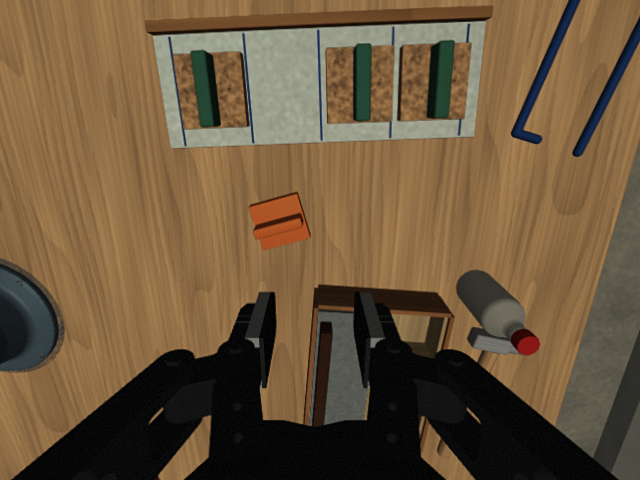

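View pics/top2.png

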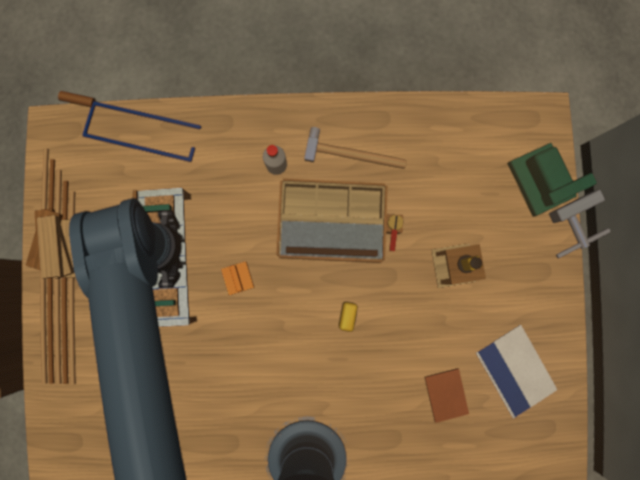

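```bash
python3 - <<'E'
from h import *
ok=True
for b in (4,3,1):
    c,y=rib(*BAY[b],.134,f'chk{b}',.05,.34); e=np.hypot(*(c-BAY[b])); print(b,e,y-SY); ok&=e<.009 and abs(y-SY)<.12
if ok:
    print(sign_off(),read_time_s())
E
```

```text
chk4 rib 632.7095336914062 337.3611145019531 size 12.591137886047363 63.88637161254883 yaw 0.03131037922011437
4 0.0015107703160439799 -0.005189620779885627
chk3 rib 558.797607421875 334.41302490234375 size 12.556578636169434 63.956809997558594 yaw 0.03451515861629373
3 0.0016231771872179663 -0.0019848413837062692
chk1 rib 410.4675598144531 329.284912109375 size 12.528539657592773 63.63843536376953 yaw 0.03733064835953637
1 0.0014676373712335063 0.0008306483595363692
the job is handed in; nothing more can be done
the job is handed in; nothing more can be done
```

The job is handed in, though no verdict came back: by my last camera checks the three blocks that were there stand in bays 1, 3 and 4 (within 2 mm of centre, ribs within 0.01 rad), the turn-button is at about 1.5 rad, the cover is home on the deck, the screwdriver hangs in its rack, and the glue, hammer and tape look unmoved.

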